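# Set the height stop of the leaning mirror stand

## Robot

A 6-joint arm with a two-finger parallel gripper is mounted at the origin on a cart in front of the work surface, level with it; the furniture and walls round the work are solid. World frame = base frame: x ahead of the robot, y to its left, z up, the work surface at z = 0. Lengths are in m, angles in rad, forces in N, time in s.
With the tool pointing down it reaches from about 0.375 to 0.925 m from the base axis. Payload 5.7 kg.
Tool frame: the origin (TCP) lies midway between the tips of the shut fingers; the grasp point (between the pads) lies 19 mm behind it (grip_point_offset is the distance from the TCP to the grasp point, in m); z points along the fingers, y is the line along which they close (so a half turn about z gives the same grasp; the last joint's range is limited). The gripper opens to 88 mm and grips with 3 to 60 N. Pads are 20 mm wide; open, the fingers measure 115 mm over their backs; the gripper's body (75 mm by 178 mm) begins 61 mm behind the grasp point.
Start: joints at [-1.251, 0.359, 1.51, -0, 1.272, -0.115], TCP at [0.253, -0.544, 0.223] pointing down, gripper open.
Joint ranges: [-2.97, 2.97], [-1.01, 2.36], [0.21, 2.38], [-0.96, 4.11], [0.2, 2.71], [-2.98, 2.98]. Speed limits (rad/s): [2.39, 2.39, 3.14, 3.14, 3.14, 3.14].

## Interface

Orientations are given as a rotation vector (axis times angle).
In Python, from rig import get_state, read_camera, finish_job, grip_point_offset gives the robot as it stands.
- The arm moves only by the tool apply_moves, never from a script. Its argument "deltas" is a list of rows, each a list of 7 numbers: the shift along the tool's x, y, z in cm, then the turn, a rotation vector about the tool's x, y, z in degrees, then the gripper command: -1 is shut, 1 is fully open, values between are in proportion. In form: [[x, y, z, wx, wy, wz, claw], ...]. A call has 1 to 12 rows; each row shifts and turns the commanded pose from where the row before left it, along the tool's axes as they then stand; what a row does not reach is not made up. A row lasts 1/12 s, in which the tool goes at most 41.7 mm and 7.16 degrees, less where a joint would pass 70% of its speed; a pose out of reach is approached as far as the arm can. A call is refused whole if a number of a shift passes 4.17 or a number of a turn 7.16, either way. A call with a gripper value outside its range is refused whole. The fingers move at their own pace and stop on an object; the grip force is fixed at half the most. Time passes only in rows, so rows that do not move let the fingers close. It gives the time, the measured TCP pose, the force, the opening and the grip force at its end, in the units of the state.
- get_state(): the state, without advancing time (a new reading comes with each control period).
- read_camera(name): name is "scene" or "side" or "wrist"; returns a dict with "pixels" (420x560x3 uint8, red, green, blue), "K" (3x3 intrinsics, pixels), "D" ([k1, k2, p1, p2, k3] as OpenCV has them; the pictures are not rectified), "pose" (4x4, takes a point from camera to world coordinates); the wrist camera has in their place "tool_from_camera" (4x4, takes a point from camera to tool coordinates, whose origin is the TCP and whose axes are the flange's). Camera axes: x right, y up, looking along -z (the intrinsics and any distortion apply to the point x, -y, -z); pixel columns grow to the right and rows downward; lengths in m; the calibration is good to about 2 mm. A picture is of the moment at which its call begins: read the wrist's pose just before it. There is no depth.
- finish_job(): hands the job in; it is judged then, once.
The state is a dict: "time": time; "qpos": joint angles; "qd": joint speeds; "effort": joint torques, N m; "eef_pos": TCP position; "tcp_rot": TCP orientation; "contact_force": force on the tool from outside, world axes, zero at the start; "ft_torque": the same for the moment, N m; "width": finger opening in m; "finger_force": force on a finger pad.
Only numpy, scipy, OpenCV 4.12 (cv2) and the standard library are available. Lean on these libraries where they do the work, as an engineer would, in place of code of your own. Each camera call takes 0.05 s, during which the arm holds its last target. There are 200 camera calls.

## Task

Make the leaning stand ready for its mirror. Swing the small catch fully aside, draw the lock bolt back out of the knurled collar as far as it goes, then turn the collar up the threaded rod until its top face is level with the tip of the pointer on the scale. Leave the pointer where it is set, leave the catch and bolt open, and do not disturb the things standing around.

Things in the scene. Friction and masses are not known exactly. Their poses are not given: they have to be found in the camera images.
- stand: Fixed grey painted base plate 170 x 215 x 12 mm (x, y, z) on the worktop; origin at the centre of its underside, z up, x away from the robot at yaw 0. A threaded rod rises from (15, 60, 12) mm of this frame, leaning 30 degrees from vertical towards -x. Beside it along -y follow the lock bolt, then the catch.
- rod_foot (a point): Foot of the threaded steel rod (12 mm thick, 100 mm long) on the base plate. z axis = the rod's axis, upward: (-0.5, 0, 0.866) in the stand's frame; y as the stand's y; x points to the aluminium scale plate (20 mm wide) that stands parallel to the rod, its face 36 mm from the rod's axis, its end 106 mm up it.
- collar_top (a point): Centre of the top face of the knurled steel collar (40 mm across its 12 round ribs, reaching 20 mm down from here), 75 mm up the rod at the start; z axis up the rod, of which at most 25 mm stick out above. Grasp it with the fingers along the rod, tool tilted 30 degrees, closing along the stand's y give or take 0.7 rad to stay clear of the pointer; follow its rise.
- collar (a joint): Turn of the collar about the rod, rad, 0 at the start. Right-hand quick thread: turned counter-clockwise, seen from the rod's top end, the number grows and the collar rises 30 mm per turn (4.77 mm per rad), to at most 4.5 rad. Needs about 0.05 Nm, stays where left. While the bolt is in, a fin between two ribs stops it.
- pointer_tip (a point): Middle of the tip of the dark steel pointer, a tongue 9 mm wide and 4 mm thick on a 26 x 10 x 10 mm rider on the scale plate; it points at the rod from the +x side and ends 23 mm from the rod's axis. It is set somewhere 6 to 13 mm above the start of the collar's top face, measured along the rod. z axis along the rod, up. Held by friction (8 N)
- pointer (a joint): Position of the pointer along the scale, m, up the rod; not to be changed
- bolt_knob (a point): Centre of the upper end of the lock bolt's upright knob (dark steel, 17 mm across, its thick part 25 mm high from here down, on a 12 mm stem; its flat end is 75 mm above the worktop when the bolt is in). Pinch it from above; the slanting post with the fin that locks the collar is 33 mm away from it towards +y
- bolt (a joint): Draw of the bolt, m: 0 = in (fin locks the collar), 0.040 = fully drawn towards the stand's -y; slides stiffly (2 N) and stays where it is left. The catch stops it while the catch is closed
- catch_peg (a point): Centre of the top end of the catch's upright steel peg (10 mm across, 44 mm high, end 67 mm above the worktop), for pushing. The catch is a flat strut that lies behind the bolt and turns about an upright pin 35 mm from the peg, on the -y side, at (15, -85) mm in the stand's frame
- catch (a joint): Swing of the catch, rad: 0 to 0.1 = closed, in line behind the bolt; 1.5 = fully aside, the strut then pointing to the stand's +x (the peg is pushed towards +x and round). Turns stiffly (0.05 Nm) and stays where it is left
- guard_a: Black clipper comb, 43 x 44 x 14 mm, on the worktop near the stand; leave alone
- guard_b: Dark grey clipper comb, 43 x 44 x 14 mm, on the worktop near the stand; leave alone
- cologne: Small bottle with a black cap, 33 x 45 x 85 mm, standing near the stand; leave alone
- clipper: Black hair clipper, 44 x 182 x 35 mm, lying in front left of the middle; leave alone
- scissors: Scissors, 84 x 157 x 9 mm, lying left of the stand; leave alone
- razor_case: Grey razor case, 42 x 120 x 24 mm, lying left of the stand; leave alone
- powder_bowl: Blue bowl, 87 mm across, 34 mm high, on the left; leave alone

How it is judged:
By the outcome, as a careful person would: the job done as asked, in the order asked, and still so for the second after the job is handed in, with the robot touching nothing.
It also fails if it takes over 72 s, if anything falls off the work surface, if the arm or the gripper's body presses on something with over 40 N, if the wrist force passes 120 N, or if a joint passes its speed limit or range.

## Working session

There is one attempt and no reset: what is moved stays moved. The work goes in short steps, Python scripts to look and compute and a tool call to move; the robot and the scene stay as the last step left them, time stands still between calls to the robot, and variables do not carry over. Pictures are saved under pics/ and viewed, at most 10 in all, crops included, and the job is handed in when it is done.

Besides the shell and the picture viewer there is one more tool, called after ">>>" as name(argument=value, ...), one argument or row to a line, values as JSON. apply_moves: Moves the arm, as the interface text tells. Its arguments: {"type":"object","properties":{"deltas":{"type":"array"}},"required":["deltas"]}

```bash
mkdir -p pics; ls; python3 - <<'E'
from rig import *
import cv2, numpy as np
np.set_printoptions(precision=4,suppress=True)
print(get_state(), grip_point_offset)
for n in ("scene","side"):
    c=read_camera(n); cv2.imwrite(f"pics/{n}0.png",c["pixels"][:,:,::-1]); print(n,c["K"],c["D"],c["pose"])
    np.savez(f"pics/{n}0.npz",**{k:np.array(v) for k,v in c.items()})
E
```

```text
pics
{'time': 0.0, 'qpos': array([-1.2511,  0.3595,  1.5114,  0.    ,  1.2725, -0.1151]), 'qd': array([ 0.0004,  0.0016, -0.0002,  0.0003, -0.0006, -0.0001]), 'effort': array([ -0.0015, -51.538 , -27.0724,   0.0669,   0.0345,  -0.0001]), 'eef_pos': array([ 0.2525, -0.5435,  0.2218]), 'tcp_rot': array([-3.0659, -0.6772,  0.0003]), 'contact_force': array([-0.1094, -0.6407,  0.4379]), 'ft_torque': array([-0.0006,  0.0356,  0.035 ]), 'finger_force': 0.0, 'width': 0.08787302844773393} 0.0187
scene [[461.5789   0.     277.5567]
 [  0.     461.5789 209.7279]
 [  0.       0.       1.    ]] [-0.0178  0.      0.      0.      0.    ] [[ 0.6989  0.2851 -0.6559 -0.3962]
 [-0.7151  0.2935 -0.6344 -0.9184]
 [ 0.0116  0.9124  0.409   0.6249]
 [ 0.      0.      0.      1.    ]]
side [[497.245    0.     278.9771]
 [  0.     497.245  206.2174]
 [  0.       0.       1.    ]] [-0.0523  0.      0.      0.      0.    ] [[-0.9755  0.1463 -0.1642  0.2071]
 [-0.2198 -0.6263  0.748   1.1808]
 [ 0.0065  0.7658  0.6431  1.188 ]
 [ 0.      0.      0.      1.    ]]
```

```bash
python3 - <<'E'
import cv2,numpy as np
a=cv2.imread("pics/scene0.png");b=cv2.imread("pics/side0.png")
cv2.imwrite("pics/s0.png",cv2.resize(a,(800,600)));cv2.imwrite("pics/d0.png",cv2.resize(b,(800,600)))
E
```

```text
(no output)
```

View pics/s0.png

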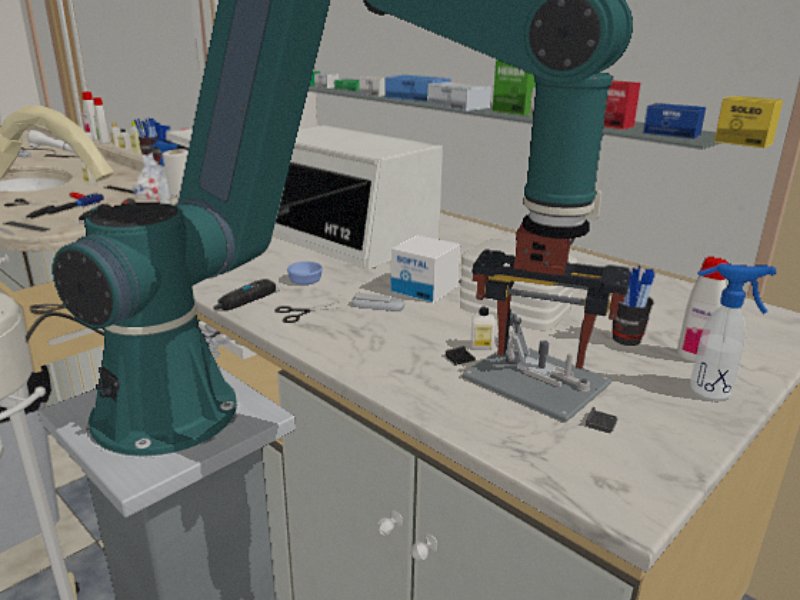

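View pics/d0.png

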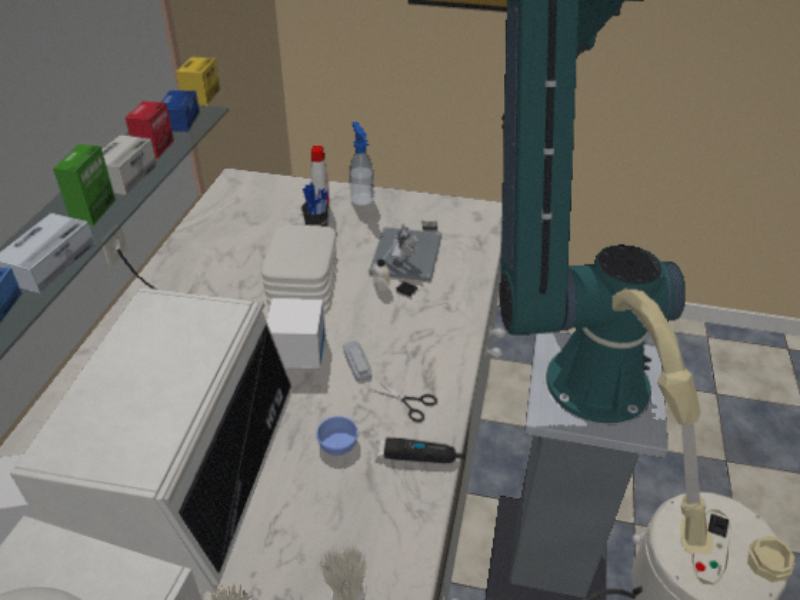

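```bash
python3 - <<'E'
import cv2,numpy as np
a=cv2.imread("pics/scene0.png")[205:300,315:440];b=cv2.imread("pics/side0.png")[140:220,240:330]
A=cv2.resize(a,None,fx=4,fy=4,interpolation=cv2.INTER_CUBIC);B=cv2.resize(b,None,fx=3.3,fy=3.3,interpolation=cv2.INTER_CUBIC)
c=np.zeros((600,800,3),np.uint8);c[:380,:500]=A;c[:B.shape[0],503:503+B.shape[1]]=B
cv2.imwrite("pics/z0.png",c)
E
```

```text
(no output)
```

View pics/z0.png

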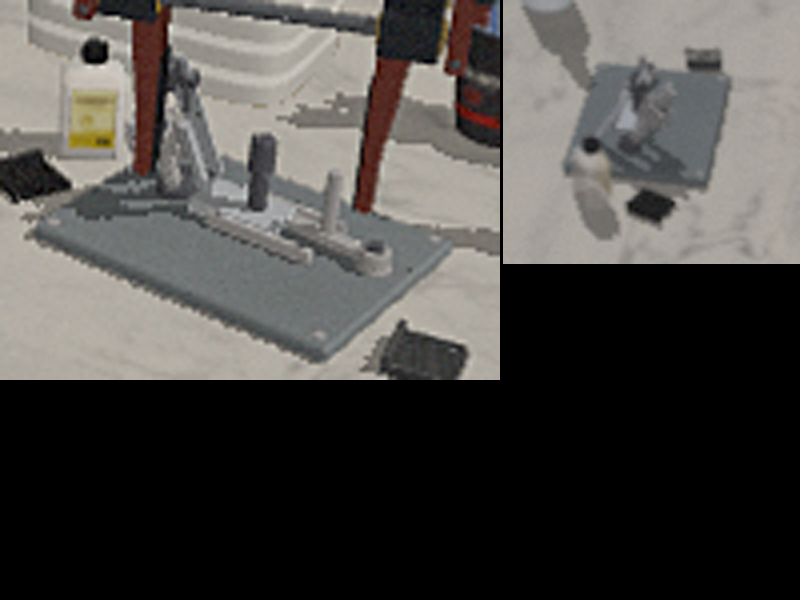

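```bash
cat > h.py <<'E'
import cv2,numpy as np
from scipy.optimize import least_squares
from scipy.spatial.transform import Rotation as R
np.set_printoptions(precision=4,suppress=True)
F=np.diag([1,-1,-1.])
def proj(P,K,D,T):           # T camera->world
    p=(np.atleast_2d(P)-T[:3,3])@T[:3,:3]@F
    return cv2.projectPoints(p,np.zeros(3),np.zeros(3),K,D)[0].reshape(-1,2)
def ray(px,K,D,T):
    u=cv2.undistortPoints(np.array([[px]],float),K,D).ravel()
    d=T[:3,:3]@F@np.array([u[0],u[1],1]); return T[:3,3],d/np.linalg.norm(d)
def atz(px,z,K,D,T):
    o,d=ray(px,K,D,T); return o+d*(z-o[2])/d[2]
def S(p,loc):                # stand (x,y,yaw) local m -> world
    return R.from_euler('z',p[2]).apply(np.atleast_2d(loc))+[p[0],p[1],0]
E
python3 - <<'E'
from h import *
s=np.load("pics/scene0.npz");d=np.load("pics/side0.npz")
A=lambda l:np.array(l)/4+[315,205]
B=lambda l:(np.array(l)-[503,0])/3.3+[240,140]
sc=A([(36,228),(318,350),(452,240),(335,173)]);sl=np.array([(-85,107.5,12),(-85,-107.5,12),(85,-107.5,12),(15,-50,67)])/1e3
sd=B([(597,66),(728,80),(707,186),(566,170)]);dl=np.array([(85,-107.5,12),(-85,-107.5,12),(-85,107.5,12),(85,107.5,12)])/1e3
f=lambda p:np.concatenate([proj(S(p,sl),s["K"],s["D"],s["pose"])-sc,proj(S(p,dl),d["K"],d["D"],d["pose"])-sd]).ravel()
r=least_squares(f,[.45,-.4,0],loss='soft_l1');print(r.x,f(r.x).reshape(-1,2))
w=atz(A((263,137)),.075,s["K"],s["D"],s["pose"]);print("knob",w,(R.from_euler('z',-r.x[2]).apply(w-[r.x[0],r.x[1],0])))
w=atz(A((335,173)),.067,s["K"],s["D"],s["pose"]);print("peg",w,(R.from_euler('z',-r.x[2]).apply(w-[r.x[0],r.x[1],0])))
E
```

```text
[ 0.5277 -0.3784  0.0479] [[-2.2092 -1.5036]
 [ 1.3675 -0.2456]
 [-0.156  -0.4542]
 [-1.5112 -0.0224]
 [ 0.1874 -2.0276]
 [ 1.0606 -1.9836]
 [ 0.2334 -2.0111]
 [-1.0031 -2.1793]]
knob [ 0.5432 -0.3794  0.075 ] [ 0.0154 -0.0018  0.075 ]
peg [ 0.5477 -0.4303  0.067 ] [ 0.0175 -0.0529  0.067 ]
```

```bash
cat >> h.py <<'E'
def plan(p1,R1,p2,R2,N=None):
    """N equal rows (cm, deg) taking tool pose 1 to 2"""
    w=(R1.inv()*R2).as_rotvec(); t=R1.inv().apply(np.array(p2)-p1)
    if N is None: N=int(max(np.ceil(np.linalg.norm(t)/.036),np.ceil(np.degrees(np.linalg.norm(w))/6.5),1))
    M=sum(R.from_rotvec(w/N*k).as_matrix() for k in range(N))
    v=np.linalg.solve(M,t)
    return N,np.round(np.r_[v*100,np.degrees(w/N)],2)
def Rt(yaw,tilt=0,roll=0):   # tool z down, y = -world-y rotated by yaw; tilt leans fingers to +x
    return R.from_euler('z',yaw)*R.from_euler('y',-tilt)*R.from_euler('x',np.pi)*R.from_euler('z',roll)
P0=[.5277,-.3784,.0479]
def now():
    from rig import get_state
    s=get_state(); return s["eef_pos"],R.from_rotvec(s["tcp_rot"]),s
E
python3 - <<'E'
from h import *
from rig import *
c=read_camera("wrist");print(c["tool_from_camera"],c["K"],c["D"])
p,r,s=now(); print(r.as_matrix())
print(Rt(.048,.5236).as_matrix())
t=S(P0,[-.06,-.06,.22])[0]; print(t,plan(p,r,t,Rt(.048)))
E
```

```text
[[-0.0002  0.9654  0.2606  0.0695]
 [ 1.      0.0005 -0.001   0.0021]
 [-0.0011  0.2606 -0.9654 -0.1622]
 [ 0.      0.      0.      1.    ]] [[310.8215   0.     278.1006]
 [  0.     310.8215 209.3922]
 [  0.       0.       1.    ]] [-0.0457  0.      0.      0.      0.    ]
[[ 0.907   0.4212 -0.0005]
 [ 0.4212 -0.907   0.0013]
 [ 0.0001 -0.0014 -1.    ]]
[[ 0.865   0.048   0.4994]
 [ 0.0416 -0.9988  0.024 ]
 [ 0.5     0.     -0.866 ]]
[ 0.4706 -0.4412  0.22  ] (7, array([ 3.41, -0.59,  0.03, -0.01,  0.  ,  3.17]))
```

>>> apply_moves(
  deltas=[
    [3.41, -0.59, 0.03, 0, 0, 3.17, 1],
    [3.41, -0.59, 0.03, 0, 0, 3.17, 1],
    [3.41, -0.59, 0.03, 0, 0, 3.17, 1],
    [3.41, -0.59, 0.03, 0, 0, 3.17, 1],
    [3.41, -0.59, 0.03, 0, 0, 3.17, 1],
    [3.41, -0.59, 0.03, 0, 0, 3.17, 1],
    [3.41, -0.59, 0.03, 0, 0, 3.17, -0.4],
    [0, 0, 0, 0, 0, 0, -0.4],
    [0, 0, 0, 0, 0, 0, -0.4],
  ],
)

```text
time: 0.9
eef_pos: [0.4718, -0.4406, 0.22]
tcp_rot: [-3.14, -0.08, 0.001]
contact_force: [-1.1, 0.5, -0.1]
width: 0.0715
finger_force: 0.0
```

```bash
cat >> h.py <<'E'
def snap(name,cam="wrist"):
    from rig import read_camera
    p,r,s=now(); c=read_camera(cam)
    if cam=="wrist":
        T=np.eye(4);T[:3,:3]=r.as_matrix();T[:3,3]=p; T=T@c["tool_from_camera"]
    else: T=c["pose"]
    cv2.imwrite(f"pics/{name}.png",c["pixels"][:,:,::-1]); np.savez(f"pics/{name}.npz",K=c["K"],D=c["D"],T=T)
    return c["K"],c["D"],T
E
python3 - <<'E'
from h import *
K,D,T=snap("w1");snap("sc1","scene")
print(now()[2]["time"],now()[0],proj(S(P0,[[0,0,.012]]),K,D,T))
a=cv2.imread("pics/w1.png");cv2.imwrite("pics/w1b.png",cv2.resize(a,(800,600),interpolation=cv2.INTER_CUBIC))
E
```

```text
1.0 [ 0.4697 -0.4414  0.22  ] [[224.698  136.0248]]
```

View pics/w1b.png

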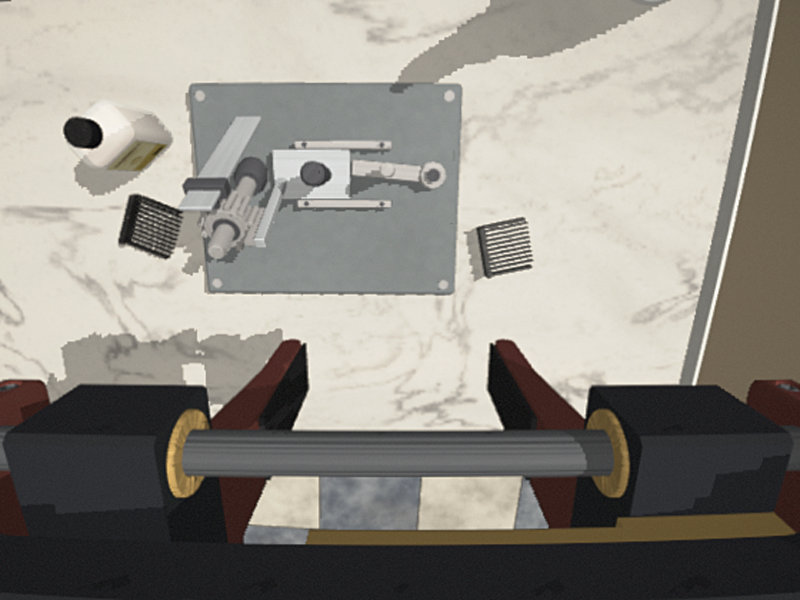

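```bash
python3 - <<'E'
from h import *
q=np.load("pics/w1.npz");K,D,T=q["K"],q["D"],q["T"]
k=.7
px=np.array([(190,84),(462,84),(454.5,292),(206,292)])*k
l=np.array([(85,107.5,12),(85,-107.5,12),(-85,-107.5,12),(-85,107.5,12)])/1e3
f=lambda p:(proj(S(p,l),K,D,T)-px).ravel()
r=least_squares(f,P0);p=r.x;print(p,f(p).reshape(-1,2))
for n,x,z in (("knob",(315,172.5),.075),("peg",(388.5,170),.067),("rodtop",(219,250),.0986),("pivot",(433,174),.03)):
    w=atz(np.array(x)*k,z,K,D,T);print(n,w,R.from_euler('z',-p[2]).apply(w-[p[0],p[1],0]))
E
```

```text
[ 0.5286 -0.3836  0.0425] [[-2.2861 -1.4898]
 [ 1.2499 -1.2126]
 [ 0.4261  2.4638]
 [ 0.6487  1.1088]]
knob [ 0.5443 -0.3847  0.075 ] [ 0.0156 -0.0018  0.075 ]
peg [ 0.5484 -0.4335  0.067 ] [ 0.0177 -0.0507  0.067 ]
rodtop [ 0.4929 -0.3268  0.0986] [-0.0333  0.0582  0.0986]
pivot [ 0.5479 -0.467   0.03  ] [ 0.0157 -0.0841  0.03  ]
```

```bash
sed -i 's/^P0=.*/P0=[.5286,-.3836,.0425]/' h.py; python3 - <<'E'
from h import *
p,r,s=now(); print(p,s["qpos"])
y=P0[2]
R0=Rt(y+np.pi/2-.06)
t=S(P0,[.0177,-.0505,.11])[0]
N,v=plan(p,r,t,R0);print(N,v)
pv=np.array([.015,-.085,.04])
c=lambda f:S(P0,pv+.035*np.array([np.sin(f),np.cos(f),0]))[0]
print("down",plan(t,R0,c(.06),R0,2))
print("arc",plan(c(.06),R0,c(1.6),Rt(y+np.pi/2-1.6),15), plan(c(1.6),Rt(0),c(1.63),Rt(-.03),1))
E
```

```text
[ 0.4697 -0.4414  0.22  ] [-0.8612  0.4256  1.4099 -0.0006  1.3076  0.6613]
14 [ 0.5   0.37  0.79 -0.01  0.   -6.16]
down (2, array([ 0.02, -0.03,  3.5 ,  0.  ,  0.  ,  0.  ]))
arc (15, array([-0.02,  0.36,  0.  , -0.  , -0.  ,  5.88])) (1, array([-0.  ,  0.1 ,  0.  ,  0.  , -0.  ,  1.72]))
```

>>> apply_moves(
  deltas=[
    [0.5, 0.37, 0.79, 0, 0, -6.16, -0.4],
    [0.5, 0.37, 0.79, 0, 0, -6.16, -0.4],
    [0.5, 0.37, 0.79, 0, 0, -6.16, -0.4],
    [0.5, 0.37, 0.79, 0, 0, -6.16, -0.4],
    [0.5, 0.37, 0.79, 0, 0, -6.16, -0.4],
    [0.5, 0.37, 0.79, 0, 0, -6.16, -0.4],
    [0.5, 0.37, 0.79, 0, 0, -6.16, -0.4],
    [0.5, 0.37, 0.79, 0, 0, -6.16, -0.4],
    [0.5, 0.37, 0.79, 0, 0, -6.16, -0.4],
    [0.5, 0.37, 0.79, 0, 0, -6.16, -0.4],
    [0.5, 0.37, 0.79, 0, 0, -6.16, -0.4],
    [0.5, 0.37, 0.79, 0, 0, -6.16, -0.4],
  ],
)

```text
time: 2.0
eef_pos: [0.5385, -0.4425, 0.1254]
tcp_rot: [-2.461, -1.952, 0.001]
contact_force: [-0.4, -0.4, -1.1]
width: 0.0267
finger_force: 0.0
```

>>> apply_moves(
  deltas=[
    [0.5, 0.37, 0.79, 0, 0, -6.16, -0.4],
    [0.5, 0.37, 0.79, 0, 0, -6.16, -0.4],
    [0, 0, 0, 0, 0, 0, -0.4],
    [0, 0, 0, 0, 0, 0, -0.4],
  ],
)

```text
time: 2.33
eef_pos: [0.5476, -0.4333, 0.1096]
tcp_rot: [-2.245, -2.196, 0.001]
contact_force: [-0.2, -1.0, 0.3]
width: 0.0263
finger_force: 0.0
```

```bash
python3 - <<'E'
from h import *
p,r,s=now(); print(p,s["width"])
y=P0[2];R0=Rt(y+np.pi/2-.06)
pv=np.array([.015,-.085,.04])
c=lambda f:S(P0,pv+.035*np.array([np.sin(f),np.cos(f),0]))[0]
print("down",plan(p,r,c(.06),R0,3))
K,D,T=snap("w2");print(proj(S(P0,[[.0177,-.0505,.067]]),K,D,T)/.7)
a=cv2.imread("pics/w2.png");cv2.imwrite("pics/w2b.png",cv2.resize(a,(800,600),interpolation=cv2.INTER_CUBIC))
E
```

```text
[ 0.5476 -0.4333  0.1096] 0.026278119266105328
down (3, array([ 0.01,  0.01,  2.32, -0.03, -0.02, -0.09]))
[[399.9034 324.8204]]
```

View pics/w2b.png

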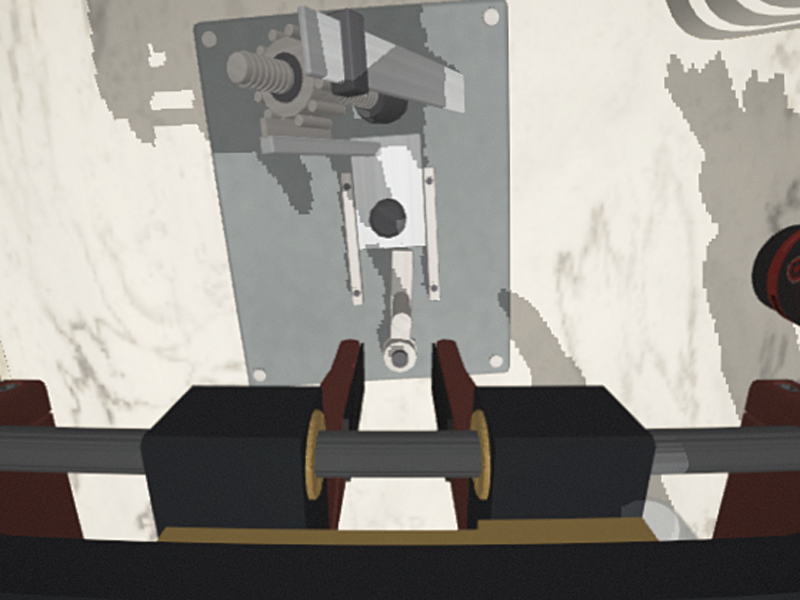

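>>> apply_moves(
  deltas=[
    [0, 0, 2.32, 0, 0, 0, -0.4],
    [0, 0, 2.32, 0, 0, 0, -0.4],
    [0, 0, 2.32, 0, 0, 0, -0.6],
    [0, 0, 0, 0, 0, 0, -0.6],
    [0, 0, 0, 0, 0, 0, -0.6],
  ],
)

```text
time: 2.8
eef_pos: [0.548, -0.4329, 0.0399]
tcp_rot: [-2.242, -2.197, 0.0]
contact_force: [0.1, 0.5, 0.3]
width: 0.0176
finger_force: 0.0
```

>>> apply_moves(
  deltas=[
    [0, 0.36, 0, 0, 0, 5.88, -0.6],
    [0, 0.36, 0, 0, 0, 5.88, -0.6],
    [0, 0.36, 0, 0, 0, 5.88, -0.6],
    [0, 0.36, 0, 0, 0, 5.88, -0.6],
    [0, 0.36, 0, 0, 0, 5.88, -0.6],
  ],
)

```text
time: 3.22
eef_pos: [0.5667, -0.4381, 0.0428]
tcp_rot: [2.73, 1.551, -0.0]
contact_force: [-2.9, -0.8, 0.1]
width: 0.0175
finger_force: 0.8
```

>>> apply_moves(
  deltas=[
    [0, 0.36, 0, 0, 0, 5.88, -0.6],
    [0, 0.36, 0, 0, 0, 5.88, -0.6],
    [0, 0.36, 0, 0, 0, 5.88, -0.6],
    [0, 0.36, 0, 0, 0, 5.88, -0.6],
    [0, 0.36, 0, 0, 0, 5.88, -0.6],
    [0, 0.36, 0, 0, 0, 5.88, -0.6],
    [0, 0.36, 0, 0, 0, 5.88, -0.6],
    [0, 0.36, 0, 0, 0, 5.88, -0.6],
    [0, 0.36, 0, 0, 0, 5.88, -0.6],
    [0, 0.36, 0, 0, 0, 5.88, -0.6],
    [0, 0, 0, 0, 0, 0, -0.6],
  ],
)

```text
time: 4.13
eef_pos: [0.5847, -0.4643, 0.0427]
tcp_rot: [-3.138, -0.009, 0.001]
contact_force: [-1.8, 7.3, 3.9]
width: 0.0178
finger_force: 3.4
```

```bash
python3 - <<'E'
from h import *
p,r,s=now(); print(p,r.as_rotvec(),s["contact_force"],s["finger_force"], R.from_euler('z',-P0[2]).apply(p-[P0[0],P0[1],0]))
E
```

```text
[ 0.5847 -0.4643  0.0427] [-3.1381 -0.0093  0.0014] [-1.7663  7.2852  3.855 ] 3.364589586853981 [ 0.0526 -0.083   0.0427]
```

>>> apply_moves(
  deltas=[
    [0, 0.2, 0, 0, 0, 0, -0.6],
    [0, 0.2, 0, 0, 0, 0, -0.6],
    [0, 0, 0, 0, 0, 0, -0.6],
  ],
)

```text
time: 4.38
eef_pos: [0.5848, -0.4648, 0.0425]
tcp_rot: [-3.133, -0.018, 0.002]
contact_force: [-1.0, 14.7, 7.8]
width: 0.0178
finger_force: 7.5
```

>>> apply_moves(
  deltas=[
    [0, -0.4, 0, 0, 0, 0, -0.5],
    [0, -0.35, 0, 0, 0, 0, -0.5],
    [0, 0, 0, 0, 0, 0, -0.5],
    [0, 0, -2.5, 0, 0, 0, -0.5],
    [0, 0, -3, 0, 0, 0, -0.5],
    [0, 0, -3, 0, 0, 0, -0.5],
    [0, 0, 0, 0, 0, 0, -0.5],
  ],
)

```text
time: 4.97
eef_pos: [0.5889, -0.4664, 0.1338]
tcp_rot: [3.132, 0.02, 0.014]
contact_force: [1.4, -0.7, 2.1]
width: 0.0221
finger_force: 0.0
```

```bash
python3 - <<'E'
from h import *
p,r,s=now(); print(p,r.as_rotvec(),s["contact_force"],s["qpos"])
y=P0[2]
for sg in (1,):
    R0=Rt(y+sg*np.pi/2); t=np.array([.5443,-.3847,.125])
    print(plan(p,r,t,R0))
E
```

```text
[ 0.5889 -0.4664  0.1338] [3.1322 0.0196 0.0144] [ 1.3661 -0.6744  2.0915] [-0.7615  0.6413  1.2448 -0.0004  1.2425  0.7969]
(15, array([ 0.18, -0.67,  0.05,  0.06,  0.  , -6.11]))
```

>>> apply_moves(
  deltas=[
    [0.18, -0.67, 0.05, 0, 0, -6.11, -0.2],
    [0.18, -0.67, 0.05, 0, 0, -6.11, -0.2],
    [0.18, -0.67, 0.05, 0, 0, -6.11, -0.2],
    [0.18, -0.67, 0.05, 0, 0, -6.11, -0.2],
    [0.18, -0.67, 0.05, 0, 0, -6.11, -0.2],
    [0.18, -0.67, 0.05, 0, 0, -6.11, -0.2],
    [0.18, -0.67, 0.05, 0, 0, -6.11, -0.2],
    [0.18, -0.67, 0.05, 0, 0, -6.11, -0.2],
    [0.18, -0.67, 0.05, 0, 0, -6.11, -0.2],
    [0.18, -0.67, 0.05, 0, 0, -6.11, -0.2],
    [0.18, -0.67, 0.05, 0, 0, -6.11, -0.2],
    [0.18, -0.67, 0.05, 0, 0, -6.11, -0.2],
  ],
)

```text
time: 5.97
eef_pos: [0.5598, -0.3896, 0.1201]
tcp_rot: [2.502, 1.897, 0.0]
contact_force: [1.1, -0.2, -1.0]
width: 0.0353
finger_force: 0.0
```

>>> apply_moves(
  deltas=[
    [0.18, -0.67, 0.05, 0, 0, -6.11, -0.2],
    [0.18, -0.67, 0.05, 0, 0, -6.11, -0.2],
    [0.18, -0.67, 0.05, 0, 0, -6.11, -0.2],
    [0, 0, 0, 0, 0, 0, -0.2],
    [0, 0, 0, 0, 0, 0, -0.2],
  ],
)

```text
time: 6.38
eef_pos: [0.541, -0.3809, 0.1185]
tcp_rot: [2.178, 2.262, -0.0]
contact_force: [0.1, -0.5, -0.8]
width: 0.035
finger_force: 0.0
```

```bash
python3 - <<'E'
from h import *
p,r,s=now(); print(p,r.as_rotvec(),s["contact_force"],s["width"])
print(plan(p,r,[.5443,-.3847,.045],Rt(P0[2]+np.pi/2),3))
K,D,T=snap("w3");snap("sc3","scene")
print("peg expect",proj(S(P0,[[.015+.035,-.0825,.067]]),K,D,T), "knob",proj(S(P0,[[.015,-.002,.075]]),K,D,T))
a=cv2.imread("pics/w3.png"); b=cv2.imread("pics/sc3.png")[205:300,315:440]
cv2.imwrite("pics/w3b.png",np.hstack([cv2.resize(a,(400,300)),cv2.resize(b,(395,300),interpolation=cv2.INTER_CUBIC)]))
E
```

```text
[ 0.541  -0.3809  0.1185] [ 2.1777  2.2624 -0.0001] [ 0.0944 -0.4594 -0.7847] 0.035015590449809446
(3, array([-0.13,  0.1 ,  2.45,  0.02,  0.02, -0.08]))
peg expect [[326.202  324.2368]] knob [[282.4247 232.574 ]]
```

View pics/w3b.png

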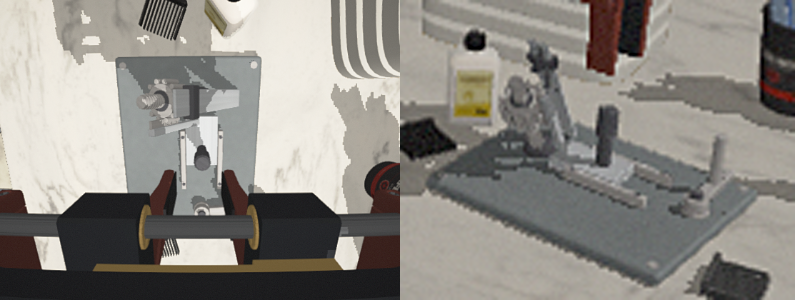

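```bash
python3 - <<'E'
from h import *
q=np.load("pics/sc3.npz")
for z,px in ((.067,(720,140)),):
    w=atz((315+(px[0]-400)/395*125,205+px[1]/300*95),z,q["K"],q["D"],q["T"])
    l=R.from_euler('z',-P0[2]).apply(w-[P0[0],P0[1],0]);print(l,np.arctan2(l[0]-.015,l[1]+.085), np.hypot(l[0]-.015,l[1]+.085))
E
```

```text
[ 0.0422 -0.0826  0.067 ] 1.4821046767118073 0.02730759777170522
```

>>> apply_moves(
  deltas=[
    [-0.13, 0.1, 2.45, 0, 0, 0, -0.2],
    [-0.13, 0.1, 2.45, 0, 0, 0, -0.2],
    [-0.13, 0.1, 2.45, 0, 0, 0, -0.2],
    [0, 0, 0, 0, 0, 0, -1],
    [0, 0, 0, 0, 0, 0, -1],
    [0, 0, 0, 0, 0, 0, -1],
  ],
)

```text
time: 6.98
eef_pos: [0.5447, -0.3846, 0.0453]
tcp_rot: [2.174, 2.266, 0.0]
contact_force: [0.7, -0.0, 0.9]
width: 0.0185
finger_force: 0.0
```

>>> apply_moves(
  deltas=[
    [0, 0, 0, 0, 0, 0, -1],
    [0, 0, 0, 0, 0, 0, -1],
    [-0.3, 0, 0, 0, 0, 0, -1],
    [-0.5, 0, 0, 0, 0, 0, -1],
    [-0.5, 0, 0, 0, 0, 0, -1],
    [-0.5, 0, 0, 0, 0, 0, -1],
    [-0.5, 0, 0, 0, 0, 0, -1],
    [-0.5, 0, 0, 0, 0, 0, -1],
    [-0.5, 0, 0, 0, 0, 0, -1],
    [-0.5, 0, 0, 0, 0, 0, -1],
  ],
)

```text
time: 7.82
eef_pos: [0.5462, -0.4232, 0.0455]
tcp_rot: [2.173, 2.266, 0.0]
contact_force: [-1.3, 2.2, 5.3]
width: 0.0161
finger_force: 30.0
```

>>> apply_moves(
  deltas=[
    [-0.2, 0, 0, 0, 0, 0, -1],
    [-0.1, 0, 0, 0, 0, 0, -1],
    [0, 0, 0, 0, 0, 0, -1],
  ],
)

```text
time: 8.07
eef_pos: [0.5463, -0.4248, 0.0454]
tcp_rot: [2.175, 2.267, 0.003]
contact_force: [0.3, 6.0, 7.9]
width: 0.0164
finger_force: 30.0
```

>>> apply_moves(
  deltas=[
    [-0.2, 0, 0, 0, 0, 0, -1],
    [-0.1, 0, 0, 0, 0, 0, -1],
    [0, 0, 0, 0, 0, 0, -1],
  ],
)

```text
time: 8.32
eef_pos: [0.5463, -0.425, 0.0454]
tcp_rot: [-2.173, -2.264, -0.007]
contact_force: [0.8, 13.0, 11.5]
width: 0.016
finger_force: 30.0
```

>>> apply_moves(
  deltas=[
    [0, 0, 0, 0, 0, 0, -0.2],
    [0.2, 0, 0, 0, 0, 0, -0.2],
    [0, 0, 0, 0, 0, 0, -0.2],
    [0, 0, -3, 0, 0, 0, -0.2],
    [0, 0, -4, 0, 0, 0, -0.2],
    [0, 0, -4, 0, 0, 0, -0.5],
    [0, 0, 0, 0, 0, 0, -1],
  ],
)

```text
time: 8.9
eef_pos: [0.5496, -0.4304, 0.1631]
tcp_rot: [2.165, 2.257, -0.001]
contact_force: [1.2, -0.7, 1.5]
width: 0.0251
finger_force: 0.0
```

```bash
python3 - <<'E'
from h import *
p,r,s=now(); print(p,r.as_rotvec(),s["contact_force"],s["width"],s["qpos"])
y=P0[2]
t=np.radians(45)
Rv=Rt(y-np.pi/2)*R.from_euler('y',-t)
print(Rv.as_matrix())
g=S(P0,[-.0225,.06,.077])[0]
vd=Rv.apply([-.2606,.001,.9654]); C=g-.24*vd; tcp=C-Rv.apply([.0695,.0021,-.1622]);print(g,vd,C,tcp)
Ri=Rt(y-np.pi/2); mid=np.array([.52,-.45,.2])
N,v=plan(p,r,mid,Rt(y)); print(N,v); print(plan(mid,Rt(y),mid,Ri)); print(plan(mid,Ri,tcp,Rv))
E
```

```text
[ 0.5496 -0.4304  0.1631] [ 2.1648  2.2572 -0.0007] [ 1.1799 -0.6984  1.4565] 0.025121703363682205 [-0.763   0.5413  1.3573 -0.0005  1.2289 -0.8046]
[[ 0.03   -0.9991 -0.03  ]
 [-0.7065 -0.0425  0.7065]
 [-0.7071  0.     -0.7071]]
[ 0.5036 -0.3246  0.077 ] [-0.0378  0.8661 -0.4984] [ 0.5127 -0.5325  0.1966] [ 0.5078 -0.3687  0.1311]
14 [-0.27 -0.08 -0.26  0.06  0.    6.43]
(14, array([ 0.  ,  0.  ,  0.  ,  0.  , -0.  ,  6.43]))
(7, array([-0.8 ,  0.12,  1.35, -0.  , -6.43, -0.  ]))
```

>>> apply_moves(
  deltas=[
    [-0.27, -0.08, -0.26, 0, 0, 6.43, -1],
    [-0.27, -0.08, -0.26, 0, 0, 6.43, -1],
    [-0.27, -0.08, -0.26, 0, 0, 6.43, -1],
    [-0.27, -0.08, -0.26, 0, 0, 6.43, -1],
    [-0.27, -0.08, -0.26, 0, 0, 6.43, -1],
    [-0.27, -0.08, -0.26, 0, 0, 6.43, -1],
    [-0.27, -0.08, -0.26, 0, 0, 6.43, -1],
    [-0.27, -0.08, -0.26, 0, 0, 6.43, -1],
    [-0.27, -0.08, -0.26, 0, 0, 6.43, -1],
    [-0.27, -0.08, -0.26, 0, 0, 6.43, -1],
    [-0.27, -0.08, -0.26, 0, 0, 6.43, -1],
    [-0.27, -0.08, -0.26, 0, 0, 6.43, -1],
  ],
)

```text
time: 9.9
eef_pos: [0.5216, -0.4472, 0.1853]
tcp_rot: [3.114, 0.407, -0.0]
contact_force: [-0.2, -0.3, -0.1]
width: -0.0
finger_force: 0.0
```

>>> apply_moves(
  deltas=[
    [-0.27, -0.08, -0.26, 0, 0, 6.43, -1],
    [-0.27, -0.08, -0.26, 0, 0, 6.43, -1],
    [0, 0, 0, 0, 0, 6.43, -1],
    [0, 0, 0, 0, 0, 6.43, -1],
    [0, 0, 0, 0, 0, 6.43, -1],
    [0, 0, 0, 0, 0, 6.43, -1],
    [0, 0, 0, 0, 0, 6.43, -1],
    [0, 0, 0, 0, 0, 6.43, -1],
    [0, 0, 0, 0, 0, 6.43, -1],
    [0, 0, 0, 0, 0, 6.43, -1],
    [0, 0, 0, 0, 0, 6.43, -1],
    [0, 0, 0, 0, 0, 6.43, -1],
  ],
)

```text
time: 10.9
eef_pos: [0.5161, -0.4466, 0.1904]
tcp_rot: [2.689, -1.624, 0.0]
contact_force: [-0.6, 0.0, 0.4]
width: 0.0005
finger_force: 0.0
```

>>> apply_moves(
  deltas=[
    [0, 0, 0, 0, 0, 6.43, -1],
    [0, 0, 0, 0, 0, 6.43, -1],
    [0, 0, 0, 0, 0, 6.43, -1],
    [0, 0, 0, 0, 0, 6.43, -1],
    [0, 0, 0, 0, -6.43, 0, -1],
    [0, 0, 0, 0, -6.43, 0, -1],
    [0, 0, 0, 0, -6.43, 0, -1],
    [0, 0, 0, 0, 0, 0, -1],
  ],
)

```text
time: 11.57
eef_pos: [0.5149, -0.4496, 0.1874]
tcp_rot: [-2.077, 2.001, 0.361]
contact_force: [-0.8, -1.0, -1.8]
width: 0.0006
finger_force: 0.0
```

```bash
cat > v.py <<'E'
from h import *
p,r,s=now(); print(p,r.as_rotvec(),s["contact_force"],s["width"],s["qpos"])
y=P0[2]
t=np.radians(45)
Rv=Rt(y-np.pi/2)*R.from_euler('y',-t)
g=S(P0,[-.0225,.06,.077])[0]
vd=Rv.apply([-.2606,.001,.9654]); C=g-.24*vd; tcp=C-Rv.apply([.0695,.0021,-.1622])
print(plan(p,r,tcp,Rv))
E
python3 v.py
```

```text
[ 0.5149 -0.4496  0.1874] [-2.0769  2.0013  0.3605] [-0.7793 -0.9766 -1.805 ] 0.0005898355313256345 [-0.926   0.6601  1.1268  0.1912  1.6387  2.1642]
(4, array([-1.1 ,  0.09,  2.24, -0.01, -6.36, -0.08]))
```

>>> apply_moves(
  deltas=[
    [-1.1, 0.09, 2.24, 0, -6.36, 0, -1],
    [-1.1, 0.09, 2.24, 0, -6.36, 0, -1],
    [-1.1, 0.09, 2.24, 0, -6.36, 0, -1],
    [-1.1, 0.09, 2.24, 0, -6.36, 0, -1],
    [0, 0, 0, 0, 0, 0, -1],
    [0, 0, 0, 0, 0, 0, -1],
  ],
)

```text
time: 12.07
eef_pos: [0.5086, -0.3646, 0.1316]
tcp_rot: [-1.804, 1.734, 0.745]
contact_force: [0.1, -0.2, -0.1]
width: 0.0003
finger_force: 0.0
```

```bash
python3 v.py; python3 - <<'E'
from h import *
K,D,T=snap("v1")
a=np.array([-.5,0,.866]);f=np.array([.015,.06,.012]);X=np.array([.866,0,.5])
u=proj(S(P0,[f,f+.075*a,f+.1*a,f+.085*a+.023*X]),K,D,T);print(u)
c=u[1].round().astype(int);x0,y0=max(c[0]-75,0),max(c[1]-65,0);np.save("pics/v1o.npy",[x0,y0])
A=cv2.imread("pics/v1.png")[y0:y0+110,x0:x0+150]
cv2.imwrite("pics/v1b.png",cv2.resize(A,None,fx=5,fy=5,interpolation=cv2.INTER_CUBIC));print(x0,y0)
E
```

```text
[ 0.5086 -0.3646  0.1316] [-1.8041  1.734   0.7451] [ 0.1142 -0.23   -0.072 ] 0.0002818857782863065 [-0.9665  0.8469  1.1138  0.4     1.8558  2.1129]
(1, array([ 0.33,  0.1 , -0.25,  0.07, -0.3 , -0.2 ]))
[[238.2415 146.5812]
 [281.6699 210.4126]
 [298.9456 235.8113]
 [261.7009 234.1344]]
207 145
```

View pics/v1b.png

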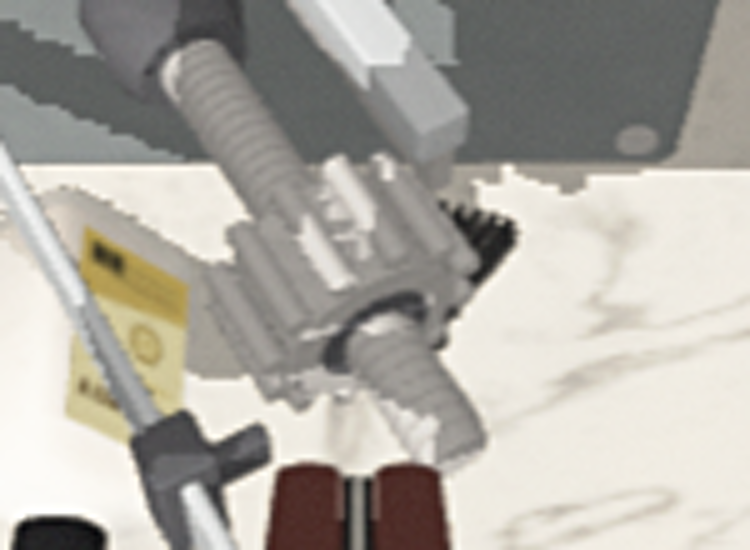

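```bash
cat > o.py <<'E'
from h import *
import itertools
a=np.array([-.5,0,3**.5/2]);f=np.array([.015,.06,.012]);X=np.array([3**.5/2,0,.5]);Y=np.array([0,1.,0])
L=lambda x,y,z: f+x*X+y*Y+z*a
def box(x,y,z): return np.array([L(*c) for c in itertools.product(x,y,z)])
def circ(r,z,n=60): return np.array([L(r*np.cos(t),r*np.sin(t),z) for t in np.linspace(0,2*np.pi,n,endpoint=False)])
def tongue(h): return [box((.023,.03),(-.0045,.0045),(h-.002,h+.002)),box((.026,.036),(-.013,.013),(h-.005,h+.005))]
class V:
    def __init__(s,n):
        q=np.load(f"pics/{n}.npz");s.c=(q["K"],q["D"],q["T"]);s.im=cv2.imread(f"pics/{n}.png")
    def p(s,pts,d=(0,0)): return proj(S(P0,pts),*s.c)+d
    def mask(s,polys,o,w,h,d,ss=8):
        m=np.zeros((h*ss,w*ss),np.uint8)
        for P in polys:
            u=(s.p(P,d)-o+.5)*ss-.5
            cv2.fillConvexPoly(m,cv2.convexHull(np.round(u*16).astype(np.int32)),255,shift=4)
        return cv2.resize(m,(w,h),interpolation=cv2.INTER_AREA)/255.
    def over(s,o,w,h,k,hp,hc,d,name):
        A=cv2.resize(s.im[o[1]:o[1]+h,o[0]:o[0]+w],None,fx=k,fy=k,interpolation=cv2.INTER_CUBIC)
        B=A.copy()
        for P,col in [(circ(.02,hc),(0,0,255)),(circ(.02,hc-.02),(0,0,255)),(circ(.006,.1),(255,0,0)),(circ(.006,hc),(0,255,255))]:
            cv2.polylines(B,[np.round((s.p(P,d)-o+.5)*k).astype(np.int32)],True,col,1)
        for P in tongue(hp): cv2.polylines(B,[cv2.convexHull(np.round((s.p(P,d)-o+.5)*k).astype(np.int32))],True,(0,200,0),1)
        cv2.imwrite(f"pics/{name}.png",B)
E
python3 - <<'E'
from o import *
from scipy.optimize import minimize
v=V("v1");o=np.array([207+38,145+80]);w,h=18,18   # tongue ROI
g=cv2.cvtColor(v.im,cv2.COLOR_BGR2GRAY)[o[1]:o[1]+h,o[0]:o[0]+w].astype(float)
print(g.astype(int))
fg,bg=75,205
I=np.clip((bg-g)/(bg-fg),0,1)
for r in itertools.product(np.arange(.080,.0885,.0005),[(0,0)]):pass
best=min(((np.sum((v.mask(tongue(hp),o,w,h,(dx,dy))-I)**2),hp,dx,dy) for hp in np.arange(.080,.0885,.001) for dx in np.arange(-2,2.1,.5) for dy in np.arange(-2,2.1,.5)))
print(best)
b0=min(((np.sum((v.mask(tongue(hp),o,w,h,(0,0))-I)**2),hp) for hp in np.arange(.080,.0885,.0005)));print(b0)
v.over(np.array([207,145]),130,110,5.4,b0[1],.075,(0,0),"ov1")
E
```

```text
[[239 237 237 236 235 235 236 235 235 235 236 236 237 237 226 189 188 223]
 [238 240 236 236 236 235 235 236 236 235 235 236 236 236 239 238 239 240]
 [198 239 240 237 234 234 235 237 235 236 234 236 236 236 238 238 237 238]
 [111 200 242 236 234 234 234 236 235 237 236 239 239 235 238 238 236 237]
 [ 80 171 241 239 234 233 234 237 238 240 242 239 211 177 215 238 238 236]
 [ 70 112 202 241 238 236 238 241 241 240 214 144 100  90 120 202 240 238]
 [ 73  79 171 243 243 241 242 241 212 138  96  94  91  92  91 171 240 240]
 [ 75  70 120 199 244 244 217 141  90  73  81  98 100  99  96 134 209 240]
 [ 78  70  74 112 152 138  91  72  70  83  99 102 105 109 105 126 201 240]
 [ 78  76  74  65  71  74  69  73  75  87 108 109 108 102  86 103 188 242]
 [ 85  81  84  79  69  70  76  77  80  95 107 103  89  89  81  96 188 243]
 [104 102 104 108 100  80  79  80  92 100  90  79  74  80  75  82 176 243]
 [105 104 107 113 105  83  76  68  65  63  63  59  56  58  70 119 201 244]
 [112 113 113 107  94  79  61  63  63  58  56  57  72 104 153 215 246 216]
 [110 104  93  93  93  83  58  60  58  57  72 106 154 217 246 247 228 131]
 [ 95  95  88  93  91  84  58  57  74 106 156 215 246 243 241 244 215  97]
 [140 141 104  85  87  74  72 107 155 214 244 244 241 237 240 242 204  73]
 [231 205 142  73  60  62 122 212 248 242 241 238 237 237 239 236 173  59]]
(np.float64(63.05177494318298), np.float64(0.08800000000000001), np.float64(1.5), np.float64(2.0))
(np.float64(85.0728011756971), np.float64(0.08800000000000001))
```

View pics/ov1.png

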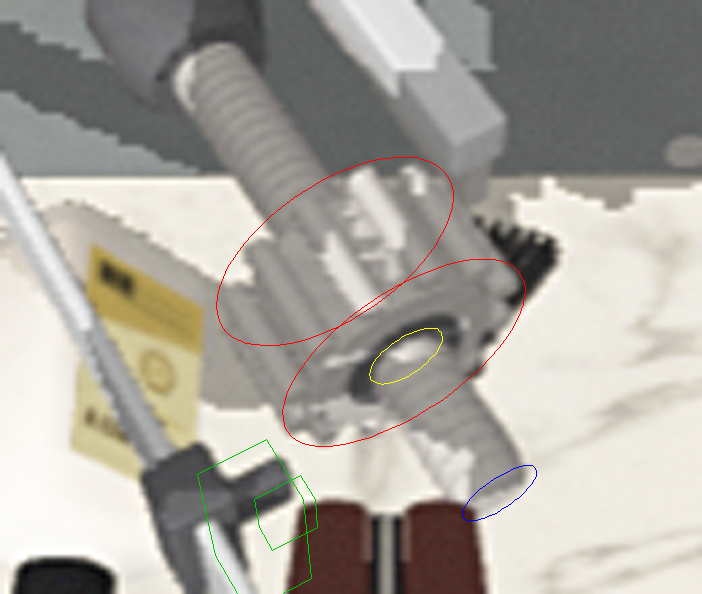

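```bash
python3 - <<'E'
import re
s=open("o.py").read()
s=re.sub(r"def tongue.*","def tongue(h): return [box((.023,.040),(-.0045,.0045),(h-.002,h+.002))]",s)
open("o.py","w").write(s)
E
python3 - <<'E'
from o import *
v=V("v1");o=np.array([253,227]);w,h=10,14
g=cv2.cvtColor(v.im,cv2.COLOR_BGR2GRAY)[o[1]:o[1]+h,o[0]:o[0]+w].astype(float)
I=np.clip((238-g)/(238-85),0,1)
W=np.ones_like(I);W[-4:,-3:]=0
r=[]
for hp in np.arange(.078,.089,.0005):
  for dx in np.arange(-3,3.1,.5):
    for dy in (-1,-.5,0,.5,1): r.append((np.sum(W*(v.mask(tongue(hp),o,w,h,(dx,dy))-I)**2),hp,dx,dy))
r.sort();print(np.array(r[:12]))
for dx in (-2,-1.5,-1,-.5,0): print(min(q for q in r if q[2]==dx and q[3]==0))
print(v.p([L(.023,0,.085),L(.023,0,.09),L(.028,0,.085)]))
# rod end fit: bright bg vs rod
o=np.array([285,222]);print(cv2.cvtColor(v.im,cv2.COLOR_BGR2GRAY)[222:242,282:306])
v.over(np.array([207,145]),130,110,5.4,r[0][1],.075,(-1.3,-.3),"ov2")
E
```

```text
[[ 4.8962  0.085  -2.     -1.    ]
 [ 5.0674  0.084  -1.5     0.    ]
 [ 5.1887  0.0835 -1.      0.5   ]
 [ 5.1993  0.0845 -2.     -0.5   ]
 [ 5.2135  0.0835 -1.      1.    ]
 [ 5.2434  0.084  -1.5     0.5   ]
 [ 5.3388  0.085  -2.     -0.5   ]
 [ 5.3493  0.0845 -1.5    -0.5   ]
 [ 5.435   0.083  -1.      1.    ]
 [ 5.499   0.0855 -2.5    -1.    ]
 [ 5.5343  0.085  -2.5    -1.    ]
 [ 5.5692  0.0845 -1.5     0.    ]]
(np.float64(5.668862403349139), np.float64(0.0845), np.float64(-2.0), 0)
(np.float64(5.067350164466658), np.float64(0.084), np.float64(-1.5), 0)
(np.float64(6.219527532145755), np.float64(0.084), np.float64(-1.0), 0)
(np.float64(8.885476526122432), np.float64(0.0835), np.float64(-0.5), 0)
(np.float64(11.837223290187534), np.float64(0.0835), np.float64(0.0), 0)
[[261.7    234.137 ]
 [264.987  239.4755]
 [255.7225 237.235 ]]
[[141 146 148 151 155 158 157 156 157 155 152 149 142 138 129 123 151 211
  237 235 234 233 232 233]
 [169 141 141 142 149 159 158 158 158 152 144 146 152 148 142 133 127 158
  212 232 233 231 231 233]
 [171 148 149 153 152 152 152 149 145 148 157 157 
[... 1068 characters left out ...]
32 236 239 239 234 211 193 200 224 230 209 161 158 148 135 138 144
  142 164 189 207 230 237]
 [236 238 241 241 243 243 224 184 195 220 232 208 158 149 147 145 165 189
  188 195 210 229 239 237]
 [239 238 226 200 183 157 142 130 154 186 219 201 156 170 191 190 190 189
  201 214 227 236 237 236]
 [206 132  80  68  64  57  58  54  62  68  92 129 168 191 196 192 193 207
  229 237 237 236 237 234]
 [106  51  38  45  46  47  48  52  46  46  44  56  93 160 194 205 224 229
  237 237 235 235 235 233]
 [ 82  49  51  52  53  53  51  54  52  54  49  44  60 158 217 221 236 236
  237 236 236 235 234 235]
 [ 85  55  53  52  53  54  54  56  54  56  54  48  65 176 244 239 238 236
  236 236 236 235 235 235]]
```

View pics/ov2.png

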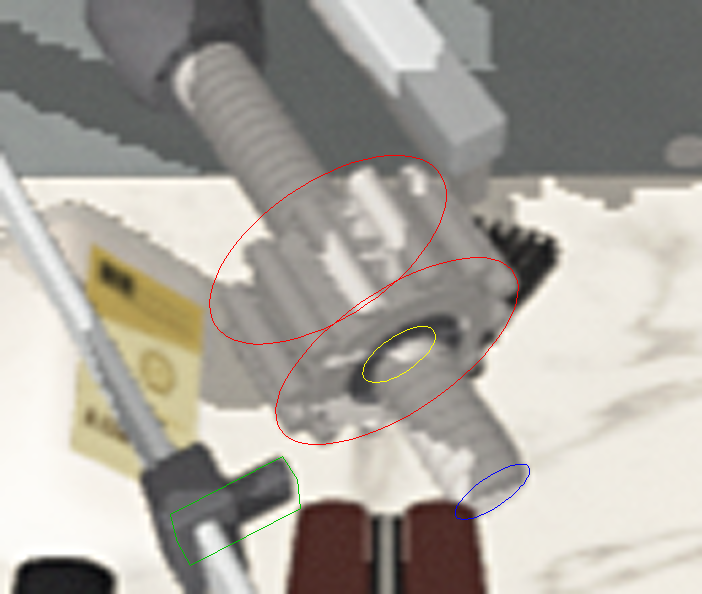

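```bash
cat > g.py <<'E'
from o import *
def G(h,roll): return S(P0,L(0,0,h-.0187))[0], Rt(P0[2],np.pi/6,roll)   # grip point h up the rod
E
python3 - <<'E'
from g import *
p,r,s=now()
p1=p-r.apply([0,0,.06])+[0,0,.06]
p2,R2=G(.2,.7);p3,_=G(.065,.7)
print(p1,p2,p3, r.inv().apply(p1-p)*100)
print(plan(p1,r,p2,R2));print(plan(p2,R2,p3,R2))
E
```

```text
[ 0.5113 -0.4076  0.2364] [ 0.4505 -0.3269  0.169 ] [ 0.5179 -0.324   0.0521] [ -4.2053   0.0032 -10.2797]
(13, array([-0.65,  0.37,  0.67,  0.6 ,  4.14, -4.46]))
(4, array([-0.  , -0.  ,  3.38,  0.  ,  0.  ,  0.  ]))
```

>>> apply_moves(
  deltas=[
    [-1.4, 0, -3.4, 0, 0, 0, -1],
    [-1.4, 0, -3.4, 0, 0, 0, -1],
    [-1.4, 0, -3.4, 0, 0, 0, -1],
    [-0.65, 0.37, 0.67, 0.6, 4.14, -4.46, 0.23],
    [-0.65, 0.37, 0.67, 0.6, 4.14, -4.46, 0.23],
    [-0.65, 0.37, 0.67, 0.6, 4.14, -4.46, 0.23],
    [-0.65, 0.37, 0.67, 0.6, 4.14, -4.46, 0.23],
    [-0.65, 0.37, 0.67, 0.6, 4.14, -4.46, 0.23],
    [-0.65, 0.37, 0.67, 0.6, 4.14, -4.46, 0.23],
    [-0.65, 0.37, 0.67, 0.6, 4.14, -4.46, 0.23],
    [-0.65, 0.37, 0.67, 0.6, 4.14, -4.46, 0.23],
    [-0.65, 0.37, 0.67, 0.6, 4.14, -4.46, 0.23],
  ],
)

```text
time: 13.12
eef_pos: [0.4677, -0.3409, 0.2067]
tcp_rot: [-2.535, 1.249, -0.255]
contact_force: [-0.4, -0.3, 0.1]
width: 0.0535
finger_force: 0.0
```

>>> apply_moves(
  deltas=[
    [-0.65, 0.37, 0.67, 0.6, 4.14, -4.46, 0.23],
    [-0.65, 0.37, 0.67, 0.6, 4.14, -4.46, 0.23],
    [-0.65, 0.37, 0.67, 0.6, 4.14, -4.46, 0.23],
    [-0.65, 0.37, 0.67, 0.6, 4.14, -4.46, 0.23],
    [0, 0, 0, 0, 0, 0, 0.23],
    [0, 0, 0, 0, 0, 0, 0.23],
  ],
)

```text
time: 13.62
eef_pos: [0.4507, -0.3269, 0.1725]
tcp_rot: [-2.703, 0.943, -0.697]
contact_force: [0.4, -1.3, -0.3]
width: 0.054
finger_force: 0.0
```

```bash
python3 - <<'E'
from g import *
p,r,s=now();print(p,s["width"],s["contact_force"],s["qpos"])
p2,R2=G(.12,.7);p3,_=G(.065,.7)
print(plan(p,r,p2,R2,3));print(plan(p2,R2,p3,R2,2))
K,D,T=snap("w4")
E
```

```text
[ 0.4507 -0.3269  0.1725] 0.053953909013855515 [ 0.4088 -1.2884 -0.286 ] [-1.0706  0.2464  1.9858  0.6747  0.7937  0.7166]
(3, array([-0.03,  0.04,  2.76, -0.  ,  0.21, -0.3 ]))
(2, array([ 0.  , -0.  ,  2.75,  0.  ,  0.  ,  0.  ]))
```

>>> apply_moves(
  deltas=[
    [-0.03, 0.04, 2.76, 0, 0.2, -0.3, 0.23],
    [-0.03, 0.04, 2.76, 0, 0.2, -0.3, 0.23],
    [-0.03, 0.04, 2.76, 0, 0.2, -0.3, 0.23],
    [0, 0, 1.5, 0, 0, 0, 0.23],
    [0, 0, 1.5, 0, 0, 0, 0.23],
    [0, 0, 1.25, 0, 0, 0, 0.23],
    [0, 0, 1.25, 0, 0, 0, 0.23],
    [0, 0, 0, 0, 0, 0, 0.23],
  ],
)

```text
time: 14.33
eef_pos: [0.521, -0.3248, 0.05]
tcp_rot: [-2.711, 0.92, -0.715]
contact_force: [0.5, 0.9, 0.5]
width: 0.054
finger_force: 0.0
```

```bash
python3 - <<'E'
from g import *
p,r,s=now();print(p,s["width"],s["contact_force"],s["qpos"])
p3,R3=G(.065,.7)
print(plan(p,r,p3,R3,1))
K,D,T=snap("w5")
E
```

```text
[ 0.521  -0.3248  0.05  ] 0.05397950249445059 [0.5419 0.8783 0.4852] [-0.9383  0.5177  2.0001  0.9781  0.528   0.4465]
(1, array([-0.18,  0.03, -0.34, -0.17,  0.07,  0.13]))
```

>>> apply_moves(
  deltas=[
    [-0.1, 0, -0.2, 0, 0, 0, 0.23],
    [0, 0, 0, 0, 0, 0, -1],
    [0, 0, 0, 0, 0, 0, -1],
    [0, 0, 0, 0, 0, 0, -1],
    [0, 0, 0, 0, 0, 0, -1],
  ],
)

```text
time: 14.8
eef_pos: [0.518, -0.3204, 0.0533]
tcp_rot: [-2.706, 0.918, -0.715]
contact_force: [8.7, 7.8, 5.2]
width: 0.0389
finger_force: 30.0
```

```bash
python3 - <<'E'
from g import *
p,r,s=now();print(p,s["width"],s["contact_force"],s["ft_torque"])
p3,R3=G(.065,.7)
print(plan(p,r,p3,R3,1))
E
```

```text
[ 0.518  -0.3204  0.0533] 0.038941416275098235 [8.6566 7.792  5.2085] [ 1.1982 -1.3797  0.5836]
(1, array([ 0.16,  0.33,  0.09, -0.48,  0.12,  0.08]))
```

>>> apply_moves(
  deltas=[
    [-0.1, -0.25, 0, 0, 0, 0, -1],
    [0, 0, 0, 0, 0, 0, -1],
  ],
)

```text
time: 14.97
eef_pos: [0.5181, -0.3204, 0.0533]
tcp_rot: [-2.711, 0.921, -0.717]
contact_force: [5.4, 1.5, 3.1]
width: 0.0391
finger_force: 30.0
```

```bash
python3 - <<'E'
from g import *
p,r,s=now();print(p,s["width"],r.inv().apply(s["contact_force"]),r.inv().apply(s["ft_torque"]))
p3,R3=G(.065,.7)
print(plan(p,r,p3,R3,1))
E
```

```text
[ 0.5181 -0.3204  0.0533] 0.03911595624639287 [ 3.9696 -4.9777  0.0552] [0.7746 0.4866 0.0945]
(1, array([ 0.16,  0.33,  0.09, -0.19,  0.  ,  0.11]))
```

>>> apply_moves(
  deltas=[
    [0.1, -0.15, 0, 0, 0, 0, -1],
    [0, 0, -0.051, 0, 0, -6.17, -1],
    [0, 0, -0.051, 0, 0, -6.17, -1],
    [0, 0, -0.051, 0, 0, -6.17, -1],
  ],
)

```text
time: 15.3
eef_pos: [0.5175, -0.3204, 0.0546]
tcp_rot: [-2.895, 0.478, -0.769]
contact_force: [-1.1, -0.6, 4.6]
width: 0.0388
finger_force: 30.0
```

```bash
cat > st.py <<'E'
from g import *
p,r,s=now();print(p,s["width"],"F",r.inv().apply(s["contact_force"]),"M",r.inv().apply(s["ft_torque"]))
rel=(Rt(P0[2],np.pi/6,0).inv()*r).as_rotvec();loc=R.from_euler('z',-P0[2]).apply(p-[P0[0],P0[1],0])-f
print("roll",rel,"loc X,Y,h(grip)",loc@X,loc@Y,loc@a+.0187)
E
python3 st.py
```

```text
[ 0.5175 -0.3204  0.0546] 0.038774032703062816 F [ 1.4431 -0.0236 -4.522 ] M [0.1157 0.097  0.1065]
roll [ 0.0019 -0.0003  0.3703] loc X,Y,h(grip) 0.0010368379424387786 0.0036570606981760484 0.06730192778992086
```

>>> apply_moves(
  deltas=[
    [0, 0, -0.051, 0, 0, -6.17, -1],
    [0, 0, -0.051, 0, 0, -6.17, -1],
    [0, 0, -0.051, 0, 0, -6.17, -1],
    [0, 0, -0.051, 0, 0, -6.17, -1],
    [0, 0, -0.051, 0, 0, -6.17, -1],
  ],
)

```text
time: 15.72
eef_pos: [0.5163, -0.3202, 0.0568]
tcp_rot: [2.989, 0.317, 0.804]
contact_force: [-1.0, 0.1, 5.3]
width: 0.0387
finger_force: 30.0
```

>>> apply_moves(
  deltas=[
    [0, 0, -0.051, 0, 0, -6.17, -1],
    [0, 0, -0.051, 0, 0, -6.17, -1],
    [0, 0, -0.051, 0, 0, -6.17, -1],
    [0, 0, -0.051, 0, 0, -6.17, -1],
    [0, 0, -0.051, 0, 0, -6.17, -1],
    [0, 0, 0, 0, 0, 0, -1],
  ],
)

```text
time: 16.22
eef_pos: [0.5149, -0.32, 0.0591]
tcp_rot: [2.683, 1.057, 0.732]
contact_force: [-0.7, 0.1, 6.3]
width: 0.0391
finger_force: 30.0
```

```bash
python3 st.py
```

```text
[ 0.5149 -0.32    0.0591] 0.03907830297382865 F [ 2.0725  1.5217 -5.8147] M [ 0.1638  0.1838 -0.0405]
roll [ 0.0026  0.0011 -0.7073] loc X,Y,h(grip) 0.001070172330868712 0.004125859751055352 0.07244665961127825
```

>>> apply_moves(
  deltas=[
    [0, 0, 0, 0, 0, 0, 0.23],
    [0, 0, 0, 0, 0, 0, 0.23],
    [0, 0, 0, 0, 0, 6, 0.23],
    [0, 0, 0, 0, 0, 6, 0.23],
    [0, 0, 0, 0, 0, 6, 0.23],
    [0, 0, 0, 0, 0, 6, 0.23],
    [0, 0, 0, 0, 0, 6, 0.23],
    [0, 0, 0, 0, 0, 6, 0.23],
    [0, 0, 0, 0, 0, 6, 0.23],
    [0, 0, 0, 0, 0, 6, 0.23],
    [0, 0, 0, 0, 0, 6, 0.23],
    [0, 0, 0, 0, 0, 6, 0.23],
  ],
)

```text
time: 17.22
eef_pos: [0.5147, -0.3195, 0.0581]
tcp_rot: [-2.903, 0.45, -0.769]
contact_force: [0.4, 0.0, -0.1]
width: 0.0541
finger_force: 0.0
```

>>> apply_moves(
  deltas=[
    [0, 0, 0, 0, 0, 0, 0.23],
    [0, 0, 0, 0, 0, 0, 0.23],
  ],
)

```text
time: 17.38
eef_pos: [0.5148, -0.3195, 0.0582]
tcp_rot: [-2.907, 0.438, -0.771]
contact_force: [-0.2, 0.8, 0.3]
width: 0.0539
finger_force: 0.0
```

```bash
python3 st.py
```

```text
[ 0.5148 -0.3195  0.0582] 0.05391572766091772 F [-0.2723 -0.7286 -0.3353] M [ 0.0496 -0.2713 -0.0455]
roll [ 0.0036 -0.0014  0.3427] loc X,Y,h(grip) 0.0005293473379719763 0.004648727874988323 0.07174623739444944
```

>>> apply_moves(
  deltas=[
    [0, 0, 0, 0, 0, 0, -1],
    [0, 0, 0, 0, 0, 0, -1],
    [0, 0, 0, 0, 0, 0, -1],
    [0, 0, 0, 0, 0, 0, -1],
  ],
)

```text
time: 17.72
eef_pos: [0.5149, -0.3201, 0.0583]
tcp_rot: [-2.907, 0.441, -0.771]
contact_force: [-1.1, -2.1, -1.0]
width: 0.0389
finger_force: 30.0
```

```bash
python3 st.py
```

```text
[ 0.5149 -0.3201  0.0583] 0.03885010864425646 F [-0.7609  2.4681  0.3127] M [-0.4572 -0.4677  0.0048]
roll [ 0.0023 -0.0012  0.3446] loc X,Y,h(grip) 0.0006206738638887994 0.003985534663849849 0.07175669557516448
```

>>> apply_moves(
  deltas=[
    [0, 0, -0.048, 0, 0, -5.73, -1],
    [0, 0, -0.048, 0, 0, -5.73, -1],
    [0, 0, -0.048, 0, 0, -5.73, -1],
    [0, 0, -0.048, 0, 0, -5.73, -1],
    [0, 0, -0.048, 0, 0, -5.73, -1],
    [0, 0, 0, 0, 0, 0, -1],
    [0, 0, 0, 0, 0, 0, -1],
  ],
)

```text
time: 18.3
eef_pos: [0.5137, -0.3202, 0.0604]
tcp_rot: [2.996, 0.293, 0.804]
contact_force: [-1.4, -2.4, -2.6]
width: 0.0386
finger_force: 30.0
```

```bash
python3 st.py
```

```text
[ 0.5137 -0.3202  0.0604] 0.038566114577164794 F [-2.9069  1.8775  1.5436] M [-0.4192 -0.7132 -0.018 ]
roll [ 0.0025 -0.0005 -0.1521] loc X,Y,h(grip) 0.0006616016006404692 0.003938349441844749 0.07415382737627074
```

>>> apply_moves(
  deltas=[
    [0, 0, 0, 0, 0, 0, 0.23],
    [0, 0, 0, 0, 0, 0, 0.23],
    [0, 0, 0, 0, 0, 0, 0.23],
    [0, 0, -2, 0, 0, 0, 0.23],
    [0, 0, -3, 0, 0, 0, 0.23],
    [0, 0, -3.5, 0, 0, 0, 0.23],
    [0, 0, -3.5, 0, 0, 0, 0.23],
    [0, 0, -1.5, 0, 0, 0, -1],
    [0, 0, 0, 0, 0, 0, -1],
  ],
)

```text
time: 19.05
eef_pos: [0.4465, -0.3243, 0.1807]
tcp_rot: [2.99, 0.297, 0.808]
contact_force: [1.4, -0.2, -0.0]
width: 0.0438
finger_force: 0.0
```

```bash
python3 st.py; python3 - <<'E'
from g import *
p,r,s=now()
Rv=R.from_rotvec([-1.8041,1.734,.7451]);pv=np.array([.5086,-.3646,.1316]);p1=np.array([.5113,-.4076,.2364])
print(plan(p,r,p1,Rv),plan(p1,Rv,pv,Rv,3))
E
```

```text
[ 0.4465 -0.3243  0.1807] 0.043844469183680755 F [1.1025 0.4741 0.701 ] M [ 0.0458 -0.1915  0.0199]
roll [-0.0009  0.0023 -0.1554] loc X,Y,h(grip) 0.0024729897561211744 0.0027776926535856977 0.21208874807168113
(19, array([ 0.62,  0.07, -0.39,  0.89, -3.07,  5.41])) (3, array([1.44, 0.02, 3.49, 0.  , 0.  , 0.  ]))
```

>>> apply_moves(
  deltas=[
    [0.62, 0.07, -0.39, 0.89, -3.07, 5.41, -1],
    [0.62, 0.07, -0.39, 0.89, -3.07, 5.41, -1],
    [0.62, 0.07, -0.39, 0.89, -3.07, 5.41, -1],
    [0.62, 0.07, -0.39, 0.89, -3.07, 5.41, -1],
    [0.62, 0.07, -0.39, 0.89, -3.07, 5.41, -1],
    [0.62, 0.07, -0.39, 0.89, -3.07, 5.41, -1],
    [0.62, 0.07, -0.39, 0.89, -3.07, 5.41, -1],
    [0.62, 0.07, -0.39, 0.89, -3.07, 5.41, -1],
    [0.62, 0.07, -0.39, 0.89, -3.07, 5.41, -1],
    [0.62, 0.07, -0.39, 0.89, -3.07, 5.41, -1],
    [0.62, 0.07, -0.39, 0.89, -3.07, 5.41, -1],
    [0.62, 0.07, -0.39, 0.89, -3.07, 5.41, -1],
  ],
)

```text
time: 20.05
eef_pos: [0.4981, -0.3543, 0.2303]
tcp_rot: [-2.538, 1.125, 0.213]
contact_force: [0.9, -0.2, 0.1]
width: 0.0004
finger_force: 0.0
```

>>> apply_moves(
  deltas=[
    [0.62, 0.07, -0.39, 0.89, -3.07, 5.41, -1],
    [0.62, 0.07, -0.39, 0.89, -3.07, 5.41, -1],
    [0.62, 0.07, -0.39, 0.89, -3.07, 5.41, -1],
    [0.62, 0.07, -0.39, 0.89, -3.07, 5.41, -1],
    [0.62, 0.07, -0.39, 0.89, -3.07, 5.41, -1],
    [0.62, 0.07, -0.39, 0.89, -3.07, 5.41, -1],
    [0.62, 0.07, -0.39, 0.89, -3.07, 5.41, -1],
    [0, 0, 0, 0, 0, 0, -1],
    [0, 0, 0, 0, 0, 0, -1],
  ],
)

```text
time: 20.8
eef_pos: [0.5121, -0.4032, 0.2304]
tcp_rot: [-1.846, 1.7, 0.729]
contact_force: [0.1, -0.1, -0.3]
width: 0.0005
finger_force: 0.0
```

```bash
python3 - <<'E'
from g import *
p,r,s=now();print(p,r.as_rotvec())
Rv=R.from_rotvec([-1.8041,1.734,.7451]);pv=np.array([.5086,-.3646,.1316])
print(plan(p,r,pv,Rv,3), s["qpos"])
E
```

```text
[ 0.5121 -0.4032  0.2304] [-1.8464  1.6998  0.7293]
(3, array([ 1.37,  0.07,  3.26,  0.17, -0.21,  0.75])) [-0.9836  0.8051  0.9398  0.4088  2.056   2.1432]
```

>>> apply_moves(
  deltas=[
    [1.37, 0.07, 3.26, 0.17, -0.21, 0.75, -1],
    [1.37, 0.07, 3.26, 0.17, -0.21, 0.75, -1],
    [1.37, 0.07, 3.26, 0.17, -0.21, 0.75, -1],
    [0, 0, 0, 0, 0, 0, -1],
    [0, 0, 0, 0, 0, 0, -1],
    [0, 0, 0, 0, 0, 0, -1],
  ],
)

```text
time: 21.3
eef_pos: [0.5097, -0.3654, 0.1364]
tcp_rot: [-1.809, 1.735, 0.739]
contact_force: [0.7, -0.7, 0.7]
width: 0.0004
finger_force: 0.0
```

```bash
python3 - <<'E'
from g import *
print(now()[0],now()[1].as_rotvec());snap("v2")
v1,v2=V("v1"),V("v2")
pts=[L(.023,0,.084),L(0,0,.1),L(0,0,.075)]
print(v1.p(pts),v2.p(pts))
gg=lambda v:cv2.cvtColor(v.im,cv2.COLOR_BGR2GRAY).astype(np.float32)
A,B=gg(v1),gg(v2)
for n,(x,y,w,h) in dict(pointer=(238,226,24,16),base=(222,148,30,18),label=(220,190,26,30),rodend=(286,226,18,12)).items():
    u=v1.p(pts)[1]; t=A[y:y+h,x:x+w]
    m=cv2.matchTemplate(B[y-8:y+h+8,x-8:x+w+8],t,cv2.TM_CCOEFF_NORMED);_,s,_,l=cv2.minMaxLoc(m);print(n,s,np.array(l)-8)
    sh,_=cv2.phaseCorrelate(t,B[y+l[1]-8:y+l[1]-8+h,x+l[0]-8:x+l[0]-8+w].copy());print(sh)
def fit(v):
    o=np.array([253,227])+np.round(v.p(pts)[0]-v1.p(pts)[0]).astype(int);w,h=10,14
    I=np.clip((238-gg(v)[o[1]:o[1]+h,o[0]:o[0]+w])/(238-85),0,1);W=np.ones_like(I);W[-4:,-3:]=0
    r=sorted((np.sum(W*(v.mask(tongue(hp),o,w,h,(dx,dy))-I)**2),hp,dx,dy) for hp in np.arange(.081,.087,.0005) for dx in np.arange(-3,1.1,.5) for dy in (-1,-.5,0,.5,1))
    print(np.array(r[:5]))
fit(v2)
E
```

```text
[ 0.5097 -0.3654  0.1364] [-1.8089  1.735   0.7385]
[[261.0502 233.0813]
 [298.9457 235.8144]
 [281.6699 210.4147]] [[262.7038 228.1592]
 [300.0697 230.928 ]
 [283.0459 206.1189]]
pointer 0.9758988618850708 [ 2 -5]
(-0.13076460299825143, -0.15033956140704952)
base 0.9896206259727478 [ 2 -3]
(0.22383600025094808, -0.1400366461036313)
label 0.8816291093826294 [ 2 -3]
(0.6528373347638947, 0.5833844048088448)
rodend 0.7237036228179932 [ 1 -4]
(-0.09901844707055751, 1.1936482248535727)
[[ 6.1084  0.085  -2.     -1.    ]
 [ 6.2062  0.085  -2.     -0.5   ]
 [ 6.2551  0.0855 -2.5    -1.    ]
 [ 6.2938  0.0845 -1.5     0.    ]
 [ 6.3249  0.0845 -2.      0.    ]]
```

```bash
cat > rf.py <<'E'
from g import *
def rodfit(n):
    v=V(n);g=cv2.cvtColor(v.im,cv2.COLOR_BGR2GRAY).astype(float)
    u=v.p([L(0,0,.1)])[0];o=np.array([int(u[0])-4,int(u[1])-10]);w,h=14,17
    I=np.clip((232-g[o[1]:o[1]+h,o[0]:o[0]+w])/(232-190),0,1)
    r=sorted((np.sum((v.mask([np.vstack([circ(.006,.08),circ(.006,he)])],o,w,h,(dx,0))-I)**2),he*1000,dx) for he in np.arange(.097,.1025,.00025) for dx in np.arange(-3,2,.25))
    return np.array(r[:4])
def panel(n,hc,hp,d,k=7,w=57,h=60):
    v=V(n);c=v.p([L(.006,0,.084)])[0];o=np.round(c-[w/2,h/2-2]).astype(int)
    B=cv2.resize(v.im[o[1]:o[1]+h,o[0]:o[0]+w],None,fx=k,fy=k,interpolation=cv2.INTER_CUBIC)
    for P,col in [(circ(.02,hc,72),(0,0,255)),(circ(.006,.1,36),(255,0,0)),(circ(.023,hp,36)[[0]],(0,255,0))]:
        for q in (v.p(P,d)-o+.5)*k: cv2.circle(B,tuple(np.round(q).astype(int)),1,col,-1)
    return B
if __name__=="__main__":
    print(rodfit("v1"));print(rodfit("v2"))
E
python3 rf.py
```

```text
[[ 4.5565 99.75   -0.5   ]
 [ 4.6706 99.5    -0.25  ]
 [ 4.7251 99.75   -0.75  ]
 [ 4.8142 99.5    -0.5   ]]
[[  3.1398  99.75    -0.5   ]
 [  3.2942  99.75    -0.75  ]
 [  3.5921 100.      -0.75  ]
 [  3.6504  99.5     -0.25  ]]
```

```bash
python3 - <<'E'
from rf import *
d=(-.6,-.3)
cv2.imwrite("pics/fin.png",np.hstack([panel("v1",.075,.084,d),panel("v2",.084,.084,d)]))
E
```

```text
(no output)
```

View pics/fin.png

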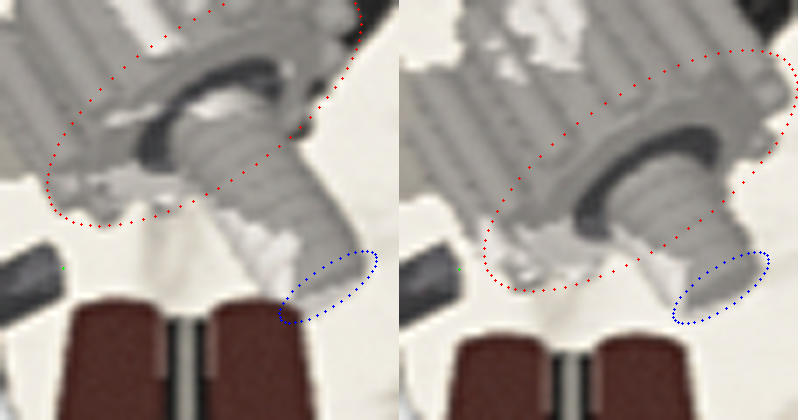

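```bash
python3 - <<'E'
from rf import *
E_={}
for n,hc in (("v1",.075),("v2",.084)):
    v=V(n);g=cv2.cvtColor(v.im,cv2.COLOR_BGR2GRAY).astype(float)
    c=v.p([L(0,0,hc)])[0];o=np.round(c).astype(int)-[13,13]
    t=g[o[1]:o[1]+22,o[0]:o[0]+25]
    m=np.clip((125-t)/55,0,1).astype(np.float32)
    # sample dark mask in rectified top-face coordinates for the given hc: p(x,y)
    res=[]
    ax=np.linspace(-.016,.016,129)
    for h in ([.075] if n=="v1" else np.arange(.0815,.0866,.00025)):
        gx,gy=np.meshgrid(ax,ax);P=np.array([L(x,y,h) for x,y in zip(gx.ravel(),gy.ravel())])
        u=v.p(P,(-.6,-.3)).astype(np.float32).reshape(129,129,2)
        I=cv2.remap(g.astype(np.float32),u[...,0],u[...,1],cv2.INTER_CUBIC)
        I=np.clip((125-I)/55,0,1);I[np.hypot(gx,gy)<.0055]=0
        res.append((h,I))
    E_[n]=res
    i=res[len(res)//2][1];print(n,i.sum(),(i*gx).sum()/i.sum(),(i*gy).sum()/i.sum())
A=E_["v1"][0][1]
out=[]
for h,I in E_["v2"]:
    b=min((np.mean((np.roll(np.roll(I,a,0),b,1)-A)**2),a,b) for a in range(-4,5) for b in range(-4,5))
    out.append((np.mean((I-A)**2),h*1000)+b)
print(np.array(out))
E
```

```text
v1 1792.4048 -0.0017875676766261185 -9.443555161799596e-05
v2 1551.952 -0.0008094660447899745 -0.000582675442403273
[[ 0.0961 81.5     0.0864 -4.      2.    ]
 [ 0.0885 81.75    0.0785 -4.      2.    ]
 [ 0.0807 82.      0.0706 -4.      2.    ]
 [ 0.0727 82.25    0.0626 -4.      2.    ]
 [ 0.0644 82.5     0.0546 -4.      2.    ]
 [ 0.0554 82.75    0.0464 -4.      1.    ]
 [ 0.0455 83.      0.0382 -4.      1.    ]
 [ 0.0351 83.25    0.0311 -4.      1.    ]
 [ 0.0256 83.5     0.0251 -2.      1.    ]
 [ 0.0183 83.75    0.0183  0.      0.    ]
 [ 0.0143 84.      0.0143  0.      0.    ]
 [ 0.014  84.25    0.014   0.      0.    ]
 [ 0.0177 84.5     0.0177  0.      0.    ]
 [ 0.0249 84.75    0.0237  2.     -1.    ]
 [ 0.0344 85.      0.0279  4.     -1.    ]
 [ 0.0459 85.25    0.0326  4.     -1.    ]
 [ 0.0593 85.5     0.0385  4.     -2.    ]
 [ 0.0743 85.75    0.0473  4.     -2.    ]
 [ 0.0892 86.      0.0596  4.     -2.    ]
 [ 0.1024 86.25    0.074   4.     -3.    ]
 [ 0.1138 86.5     0.0889  4.     -3.    ]]
```

```bash
python3 - <<'E'
from rf import *
for n in ("v1","v2"):
    v=V(n);g=cv2.cvtColor(v.im,cv2.COLOR_BGR2GRAY).astype(np.float32)
    print(n,v.p([L(.036,-.01,.106),L(.036,.01,.106),L(.036,0,.106)]))
    for y in (-.008,-.004,0,.004,.008):
        hs=np.arange(.098,.112,.0005);u=v.p([L(.0365,y,h) for h in hs],(-.6,-.3)).astype(np.float32)
        print(y,cv2.remap(g,u[:,:1],u[:,1:],cv2.INTER_LINEAR).ravel().astype(int))
    # image tilt check: rod centre line from both edges at several h
    for h in (.03,.04,.045,.095):
        s=np.arange(-.012,.0121,.0004);u=v.p([L(x,0,h) for x in s],(-.6,-.3)).astype(np.float32)
        print("h",h,cv2.remap(g,u[:,:1],u[:,1:],cv2.INTER_LINEAR).ravel().astype(int))
E
```

```text
v1 [[259.032  260.8841]
 [260.5506 270.8111]
 [259.8215 266.0472]]
-0.008 [195 185 188 194 193 195 200 201 200 194 188 189 180 157 121  80  50  49
  52  52  53  52  54  54  54  54  54  53]
-0.004 [208 210 210 211 215 212 211 214 213 214 199 170 118  76  56  51  52  53
  54  54  54  54  54  54  54  48  43  35]
0 [225 225 226 225 228 229 228 225 216 183 126  71  51  50  53  53  53  54
  54  54  54  53  46  40  34  32  34  34]
0.004 [232 231 232 233 236 232 216 184 122  67  48  47  50  51  53  54  54  53
  51  45  39  33  31  32  34  35  35  35]
0.008 [233 231 233 233 209 150  91  58  48  47  50  52  52  53  52  50  45  38
  32  32  32  34  34  34  35  35  33  32]
h 0.03 [ 97  97  97  98  98  99  99  98  98  97  96  97  99 104 112 120 126 133
 137 140 143 146 147 147 146 146 147 149 150 151 150 151 151 151 152 151
 150 148 146 143 139 134 132 131 129 124 117 107  98  96  95  95  95  94
  96  98  99 103 112 121 130]
h 0.04 [ 98  98  97  97  97  97  97  98  97  95  95  96  97 100 105 114 123 131
 135 137 139 141 142 143 143 146 148 150 149 147 146 145 144 142 143 146
 147 146 144 143 141 
[... 1591 characters left out ...]
15 124 131
 136 138 139 140 142 145 146 146 146 145 147 148 147 146 145 146 146 145
 146 146 144 141 138 133 129 128 129 152 187 218 231 239 237 235 234 234
 234 233 232 233 235 236 236]
h 0.045 [ 97  98  99 100 101 101 105 110 117 124 131 136 138 140 139 136 133 133
 136 140 144 146 146 145 147 152 153 153 153 152 151 152 153 154 155 154
 153 152 147 143 140 136 133 131 132 151 178 207 228 237 238 236 236 236
 236 236 236 236 235 234 233]
h 0.095 [235 235 234 232 232 232 231 231 232 232 233 234 234 222 201 168 139 128
 129 132 136 140 141 142 143 147 150 152 152 151 149 150 150 157 169 184
 202 214 219 219 217 214 209 202 196 194 208 224 232 236 236 235 234 234
 233 233 232 231 230 229 228]
```

```bash
python3 - <<'E'
from rf import *
for n in ("v1","v2"):
    v=V(n);o=np.array([253,227])+np.round(v.p([L(.023,0,.084)])[0]-[261.05,233.08]).astype(int);w,h=10,14
    g=cv2.cvtColor(v.im,cv2.COLOR_BGR2GRAY).astype(float)
    I=np.clip((238-g[o[1]:o[1]+h,o[0]:o[0]+w])/(238-85),0,1);W=np.ones_like(I);W[-4:,-3:]=0
    for y in (-.001,0,.001):
        r=sorted((np.sum(W*(v.mask([box((.023+x,.04),(y-.0045,y+.0045),(hp-.002,hp+.002))],o,w,h,(-.6,-.3))-I)**2),hp*1e3,x*1e3) for hp in np.arange(.082,.0865,.00025) for x in np.arange(-.001,.0021,.00025))
        print(n,y,np.array(r[:3]).round(2).tolist())
E
```

```text
v1 -0.001 [[5.13, 84.5, 1.0], [5.26, 84.75, 1.0], [5.33, 84.5, 0.75]]
v1 0 [[5.0, 84.0, 0.75], [5.11, 84.25, 0.75], [5.29, 83.75, 0.75]]
v1 0.001 [[4.69, 83.5, 0.5], [5.01, 83.75, 0.5], [5.19, 83.25, 0.5]]
v2 -0.001 [[6.43, 84.75, 1.0], [6.44, 84.5, 1.0], [6.48, 84.5, 0.75]]
v2 0 [[6.18, 84.25, 0.75], [6.21, 84.0, 0.75], [6.41, 84.0, 1.0]]
v2 0.001 [[5.96, 83.75, 0.5], [6.01, 83.5, 0.5], [6.22, 83.5, 0.75]]
```

>>> apply_moves(
  deltas=[
    [-1, 0, -3, 0, 0, 0, -1],
    [-1, 0, -3, 0, 0, 0, -1],
    [0, 0, 0, 0, 0, 0, -1],
    [0, 0, 0, 0, 0, 0, -1],
  ],
)

```text
time: 21.68
eef_pos: [0.5112, -0.3957, 0.1948]
tcp_rot: [-1.81, 1.739, 0.731]
contact_force: [-0.2, 0.2, 0.1]
width: 0.0007
finger_force: 0.0
```

```bash
python3 -c "
from rig import *
print(finish_job())"
```

```text
the job is handed in; nothing more can be done
None
```

Job handed in: I swung the catch to its stop, drew the bolt about 40 mm to its stop, and raised the collar about 9.1 mm, so its top face measures level with the pointer tip to about 0.5 mm; the pointer had not moved in the images, but I did not re-check the bolt after letting go of it.

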